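# Uncover the screened stage and turn the board to its solder side

### The job

The circuit board in the turning holder has to be reworked from below. Lift the loose tinplate cover off its component side and set it down, without dropping it and still open side down, fully home in the fitted pocket of the black parts tray; then turn the board over in its holder so that the solder side faces up and the board is level again. Leave the bin, the cutters and the screwdriver where they are.

Things in the scene. Friction and masses are not known exactly. Their poses are not given: they have to be found in the camera images.
- holder: Grey holder, fixed. Origin: centre of its underside, on the bench. Its y runs along the board's turning axis, 95 mm above the bench. Two uprights at y = +-112 mm, 16 mm thick, 32 mm wide along x, their round bearings reach 113 mm above the bench; feet 130 mm long along x; black knob at the +y end out to y = 137 mm. Two low rods join the feet at x = +-35 mm, tops 18 mm above the bench.
- board: Green circuit board, 100 (x) by 160 (y) by 2 mm (z), its short ends held in 14 mm wide jaws on spindles. Origin: its middle, on the turning axis (its y), 95 mm above the bench. z points out of the component side, up at the start (level). It turns about y either way (no stop before 200 degrees) and stays at any angle: stiff friction hinge, 0.15 N m, some 3 N to push at a long edge.
- fence (a point): Centre of the component face, 1 mm above the board's origin, axes as the board's. Around it stands the tinplate fence that the cover sits over: 30 mm (x) by 42 mm (y), 10 mm high. Other parts up to 10 mm high stand only within 20 mm of the two short ends; elsewhere under 2 mm, so the long edges can be pushed.
- solder_face (a point): Centre of the solder face, 1 mm below the board's origin at the start: flat green with silver joints under 1 mm high. The board's long edges sweep a circle of 50 mm radius about the turning axis, 45 mm clear of the bench.
- cover: Loose tinplate screening cover with 15 small dark vent dots on top: an upside-down box 38 mm (x) by 50 mm (y) by 22 mm high, walls 2 mm, open below, about 30 g. Origin: centre of its open lower rim; z up out of its closed top. At the start it stands on the board over the fence (2 mm free all round, not clipped), axes along the board's; it must rise 10 mm to clear the fence.
- tray: Black moulded parts tray, 120 mm (x) by 180 mm (y) by 14 mm high, fixed to the bench. Origin: centre of its underside. It has the fitted pocket (see pocket), centred at y = -40 mm, two round screw wells of 32 mm at x = +-30 mm, y = 30 mm, and a long trough at y = 68 mm with a steel rod; nothing stands above its top face.
- pocket (a point): Centre of the floor of the tray's rectangular cover pocket, 6 mm above the bench; the pocket is 44 mm (x) by 56 mm (y) and 8 mm deep (mouth 14 mm above the bench), with a grey floor. Axes as the tray's: the cover fits with its y along the pocket's y, either end first, with 3 mm free all round.
- bin: Bystander: dark green open parts bin, 118 x 168 x 61 mm, with parts in it. Origin: centre of its underside.
- cutters: Bystander: cutters with red handles, about 135 mm long, 12 mm high, lying along their x. Origin: on the bench near their middle.
- screwdriver: Bystander: screwdriver with a green handle, 160 mm long, lying along its x. Origin: on the bench near its middle.

How it is judged:
By the outcome, as a careful person would: the job done as asked, in the order asked, and still so for the second after the job is handed in, with the robot touching nothing.
It also fails if it takes over 54 s, if anything falls off the work surface, if the arm or the gripper's body presses on something with over 40 N, if the wrist force passes 120 N, or if a joint passes its speed limit or range.

### The arm

A 6-joint arm with a two-finger parallel gripper is mounted at the origin on the work surface. World frame = base frame: x ahead of the robot, y to its left, z up, the work surface at z = 0. Lengths are in m, angles in degrees, forces in N, time in s.
With the tool pointing down it reaches from about 0.35 to 0.875 m from the base axis. Payload 4.2 kg.
Tool frame: the origin (TCP) lies at the very end of the fingers, on their centre line; the grasp point (between the pads) lies 19 mm behind it; z points along the fingers, y is the line along which they close (so a half turn about z gives the same grasp; the last joint's range is limited). The gripper opens to 85 mm and grips with 20 to 120 N. Pads are 22 mm wide; open, the fingers measure 114 mm over their backs; the gripper's body (76 mm by 85 mm) begins 54 mm behind the grasp point. The pads swing forward as they close: fully open they stand 13 mm farther back than shut.
Start: joints at [84.947, 22.042, 0.453, 0, -68.411, -14.817], TCP at [0.212, 0.588, 0.231] pointing down, gripper open.
Joint ranges: [-179.83, 179.83], [-69.29, 118.12], [-61.27, 80.66], [-181.25, 117.63], [-171.15, -9.14], [-177.46, 177.46]. Speed limits (degrees/s): [159.86, 159.86, 180, 180, 180, 180].

### API

Orientations are given as [roll, pitch, yaw] about the fixed x, y, z axes, in that order (R = Rz(yaw) Ry(pitch) Rx(roll)).
In Python, from station import env gives the robot as it stands. Calls block until the motion is done:
- env.goto(position, orientation): joint-space move of the TCP to a pose.
- env.move_straight(position, orientation=None, rate=0.15, stop_force=None): straight line of the TCP; orientation=None keeps the orientation; rate is the mean speed in m/s. With stop_force (N) it stops when the force on the tool has changed by that much, and returns True; else False.
- env.movej(angles): joint-space move.
- env.gripper_to(opening, force=None): finger opening in m; force is the grip in N (None keeps the last); returns when the fingers have stopped.
- env.hold(seconds).
- env.ik(position, orientation): joint angles nearest the present ones, or None.
- env.camera(name): name is "side" or "top" or "wrist"; returns a dict with "image" (480x640x3 uint8, red, green, blue), "fovy" (degrees; the focal length in pixels is half the picture's height over the tangent of half this angle, whatever the lens; pixels are square), "cx", "cy" (the principal point, pixels), "k1" (the pictures are not rectified: a ray, as slopes to the right and down, at radius r is drawn at 1 + k1 r^2 times it, then the intrinsics apply), "R" (3x3) and "t" (3): a world point X has camera coordinates R X + t; the wrist camera has in their place "T_tool_cam" (4x4, takes a point from camera to tool coordinates, whose origin is the TCP and whose axes are the flange's). Camera axes: x right, y down, z forward; pixel columns grow to the right and rows downward; lengths in m; the calibration is good to about 2 mm. A picture is of the moment at which its call begins: read the wrist's pose just before it. There is no depth.
A pose or a line that the arm cannot do raises env.Unreachable and nothing moves.
- env.job_done(): hands the job in; it is judged then, once.
Trained networks look in a picture, given as the dict that the camera call returned (one of the last four; its "shot" number tells which), for a name from the list of things; names that differ only in an ending like _2 or _b are one class to them, and where a whole thing is asked for, a point or a joint stands for the part that bears it (a point fixed in the world has none). Each returns a list of dicts, best first, with "confidence" (0 to 1); they miss things now and then, are a little off and sometimes report something else, mostly with a low value. They report only what shows in the picture. A call takes as long as a camera call.
- env.recognise(picture, query): "bbox" ([left, top, right, bottom] in pixels, round what is visible of it).
- env.trace(picture, query): "pixels" (480x640 bool, what is visible of it) and "bbox" ([left, top, right, bottom] in pixels, round what is visible of it).
- env.pinpoint(picture, query): "location" ([column, row] in pixels: a listed point, or the origin of a listed thing).
Readings, each from a call of its own:
- env.read_time_s(): time.
- env.read_q(): joint angles.
- env.read_qvel(): joint speeds.
- env.read_joint_torque(): joint torques, N m.
- env.read_ee_pos(): TCP position.
- env.read_tool_rot(): TCP orientation.
- env.read_force(): force on the tool from outside, world axes, zero at the start.
- env.read_wrist_torque(): the same for the moment, N m.
- env.read_finger_gap(): finger opening in m.
- env.read_grasp_force(): force on a finger pad.
Only numpy, scipy, OpenCV 4.12 (cv2) and the standard library are available. Lean on these libraries where they do the work, as an engineer would, in place of code of your own. Each camera call takes 0.05 s, during which the arm holds its last target. There are 200 camera calls.

## Working session

There is one attempt and no reset: what is moved stays moved. The work goes in short steps, each a Python script; the robot and the scene stay as the last script left them, time stands still between calls to the robot, and variables do not carry over. Pictures are saved under pics/ and viewed, at most 10 in all, crops included, and the job is handed in when it is done.

```bash
mkdir -p pics; ls; cat > h.py <<'E'
import numpy as np, cv2
from scipy.spatial.transform import Rotation as Ro
from station import env
def shot(name,save=None):
    p=np.array(env.read_ee_pos());o=env.read_tool_rot();c=env.camera(name)
    if "R" in c and c["R"] is not None: c["_R"]=np.array(c["R"]);c["_t"]=np.array(c["t"])
    else:
        T=np.array(c["T_tool_cam"]);W=np.eye(4);o=np.array(o)
        W[:3,:3]=o if o.shape==(3,3) else Ro.from_euler('xyz',o,degrees=True).as_matrix();W[:3,3]=p
        M=np.linalg.inv(W@T);c["_R"]=M[:3,:3];c["_t"]=M[:3,3]
    if save: cv2.imwrite("pics/"+save,c["image"][:,:,::-1])
    return c
def foc(c): return 240/np.tan(np.radians(c["fovy"])/2)
def proj(c,X):
    P=np.atleast_2d(X)@c["_R"].T+c["_t"];s=P[:,:2]/P[:,2:];r2=(s**2).sum(1,keepdims=True)
    return s*(1+c["k1"]*r2)*foc(c)+[c["cx"],c["cy"]]
def ray(c,uv):
    d=(np.array(uv,float)-[c["cx"],c["cy"]])/foc(c);s=d.copy()
    for _ in range(30): s=d/(1+c["k1"]*(s@s))
    v=c["_R"].T@np.append(s,1);return -c["_R"].T@c["_t"],v
def onz(c,uv,z):
    o,v=ray(c,uv);return o+v*(z-o[2])/v[2]
E
python3 - <<'E'
from h import *
print(env.read_tool_rot(),env.read_ee_pos())
H=dict(holder=0,board=.095,fence=.096,cover=.096,tray=0,pocket=.006,bin=0,cutters=0,screwdriver=0)
for n in("top","side"):
    c=shot(n,n+"0.png");print(n,-c["_R"].T@c["_t"],c["k1"],c["fovy"])
    for q in H:
        d=env.pinpoint(c,q)[:1]
        for e in d: print(q,np.round(e["location"],1),round(e["confidence"],2),np.round(onz(c,e["location"],H[q]),4))
E
```

```text
pics
[ 1.79875446e+02 -4.65957355e-03 -1.98799205e+01] [0.21220654 0.58725611 0.23021563]
top [ 0.40403113 -0.01735161  1.02566784] 0.03668688468207804 57.992814239164574
holder [398.7 299.3] 0.67 [ 0.5034 -0.2013  0.    ]
board [409.8 295.3] 0.58 [ 0.503  -0.2082  0.095 ]
fence [407.1 294.5] 0.8 [ 0.5046 -0.2024  0.096 ]
cover [410.1 290.9] 0.64 [ 0.5123 -0.209   0.096 ]
tray [253.1 273.7] 0.73 [0.5611 0.1443 0.    ]
pocket [268.3 273.4] 0.87 [0.5612 0.1073 0.006 ]
bin [330.4 188.3] 0.73 [ 0.7782 -0.0394  0.    ]
cutters [512.5 315.5] 0.72 [ 0.4692 -0.4632  0.    ]
screwdriver [139.7 281.2] 0.6 [0.5412 0.4108 0.    ]
side [-0.03119607 -0.8812149   0.9857779 ] -0.1302700822753366 49.29958406347545
holder [319.6 338.3] 0.93 [ 0.5076 -0.2117  0.    ]
board [318.1 312.8] 0.85 [ 0.5031 -0.2132  0.095 ]
fence [315.7 306.7] 0.82 [ 0.5109 -0.1948  0.096 ]
cover [317.  311.5] 0.78 [ 0.5032 -0.209   0.096 ]
tray [255.2 255.3] 0.8 [ 0.5665  0.1583 -0.    ]
pocket [259.9 267.4] 0.93 [0.5427 0.0984 0.006 ]
bin [355.4 257. ] 0.97 [ 0.7863 -0.0386  0.    ]
cutters [376.  411.6] 0.71 [ 0.4671 -0.4536  0.    ]
screwdriver [208.1 219.6] 0.69 [0.5507 0.4086 0.    ]
```

```bash
ls pics
```

```text
side0.png
top0.png
```

View pics/top0.png

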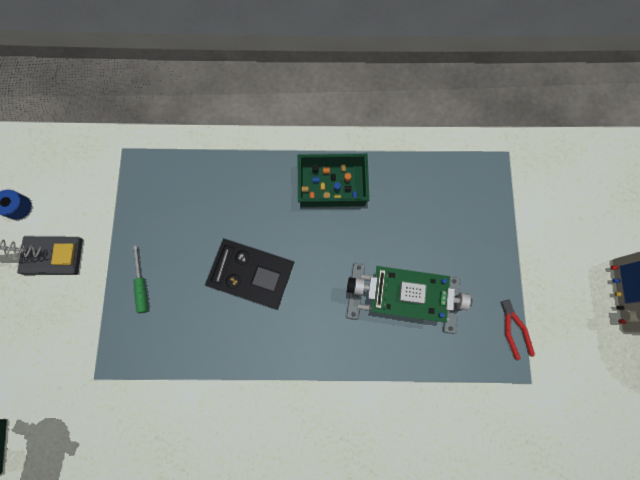

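View pics/side0.png

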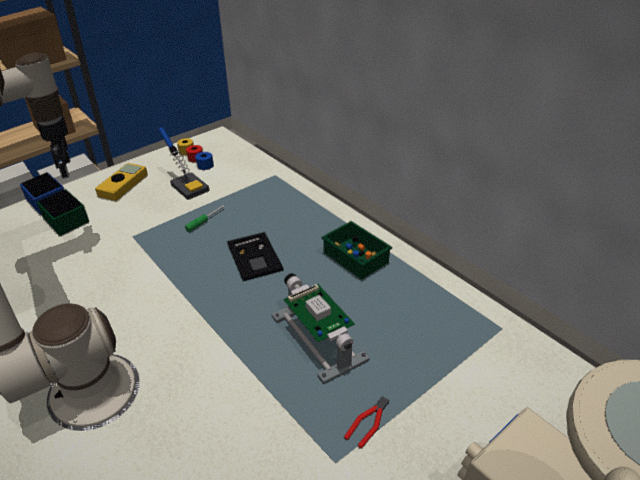

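The top view shows the board and cover centred near (412,293), with the knob at the left (+y) end, so the holder's yaw is about -8°. The tray is at (250,273) with its grey pocket at (267,279), so its yaw is about -16°. The side view shows the same layout, and nothing stands in the way. Next I take close-ups with the wrist camera.

```bash
cat >> h.py <<'E'
def look(tgt,yaw,dist):
    T=LT();R=Ro.from_euler('xyz',[180,0,yaw],degrees=True).as_matrix()
    v=R@(T[:3,3]+T[:3,2]*dist);return np.array(tgt)-v
def LT(): return np.load("T.npy")
def rect(c,m,z):
    cs,_=cv2.findContours(m.astype(np.uint8),cv2.RETR_EXTERNAL,cv2.CHAIN_APPROX_NONE)
    k=max(cs,key=cv2.contourArea)[:,0]
    P=np.array([onz(c,p,z)[:2] for p in k])
    (ce,wh,a)=cv2.minAreaRect((P*1000).astype(np.float32));return np.round(ce,1),np.round(wh,1),round(a,2)
E
python3 - <<'E'
from h import *
c=env.camera("wrist");T=np.array(c["T_tool_cam"]);np.save("T.npy",T);print(np.round(T,3),c["fovy"],c["k1"])
for n,tg,yaw,z in(("tray",[.556,.105,.006],-16,.006),("hold",[.505,-.205,.1],-8,.118)):
    for yy in (yaw,yaw+90,yaw-90,yaw+180):
        p=look(tg,yy,.3);q=env.ik(p,[180,0,yy]); 
        print(n,yy,p.round(3),None if q is None else np.round(q))
    yy=yaw
    p=look(tg,yy,.3)
    try: env.goto(p,[180,0,yy])
    except Exception as e:
        print(e); yy=yaw+90; env.goto(look(tg,yy,.3),[180,0,yy])
    c=shot("wrist",n+"w.png")
    for q,zz in (("pocket",.006),("tray",0)) if n=="tray" else (("cover",.096),("fence",.096),("board",.095),("holder",0)):
        for e in env.pinpoint(c,q)[:1]: print(q,np.round(e["location"],1),round(e["confidence"],2),np.round(onz(c,e["location"],zz),4))
    for q,zz in (("tray",.014),) if n=="tray" else (("cover",.118),("board",.096)):
        for e in env.trace(c,q)[:1]: print(q,rect(c,e["pixels"],zz),e["bbox"],e["confidence"]); np.save(q+"_m.npy",e["pixels"])
print(env.read_time_s())
E
```

```text
[[-0.    -0.955 -0.297  0.076]
 [ 1.    -0.    -0.001  0.   ]
 [ 0.    -0.297  0.955 -0.144]
 [ 0.     0.     0.     1.   ]] 68.30698298626653 -0.03322764086192038
tray -16 [0.568 0.101 0.149] [ 26.  22. -13.   0. -55.  48.]
tray 74 [0.56  0.117 0.149] [ 28.  21. -14.   0. -55. 136.]
tray -106 [0.552 0.093 0.149] [ 26.  20. -15.   0. -54. -42.]
tray 164 [0.544 0.109 0.149] [  28.   20.  -16.   -0.  -54. -134.]
pocket [317.5 253.8] 0.94 [0.5466 0.1133 0.006 ]
tray [269.6 246. ] 0.61 [0.5629 0.1521 0.    ]
tray (array([561.5, 152.3]), array([182.6, 125.2]), 72.02) [154.2, 172.7, 384.3, 321.2] 0.7
hold -8 [ 0.518 -0.207  0.243] [ -5.  15.  -8.   0. -67.  87.]
hold 82 [ 0.507 -0.192  0.243] [ -4.  13. -10.   0. -66. 176.]
hold -98 [ 0.503 -0.218  0.243] [ -6.  14.  -9.   0. -66.  -2.]
hold 172 [ 0.492 -0.203  0.243] [ -5.  13. -11.  -0. -66. -93.]
cover [328.9 238. ] 0.55 [ 0.5062 -0.2098  0.096 ]
holder [326.6 214.4] 0.63 [ 0.5049 -0.2086  0.    ]
cover (array([ 509.4, -209.5]), array([50.2, 44. ]), 83.8) [297.1, 215.4, 359.5, 267.5] 0.62
board (array([ 506.8, -210.2]), array([211.5, 102.6]), 82.12) [208.1, 178.4, 454.4, 292.8] 0.63
5.0083
```

```bash
python3 - <<'E'
import cv2
a=cv2.imread("pics/trayw.png");b=cv2.imread("pics/holdw.png")
a=cv2.resize(a[150:350,130:410],None,fx=2.4,fy=2.4)[:,:400*2]
cv2.imwrite("pics/trayc.png",a);b=b[160:310,190:470];cv2.imwrite("pics/holdc.png",cv2.resize(b,None,fx=2.8,fy=2.8))
E
```

```text
(no output)
```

View pics/trayc.png

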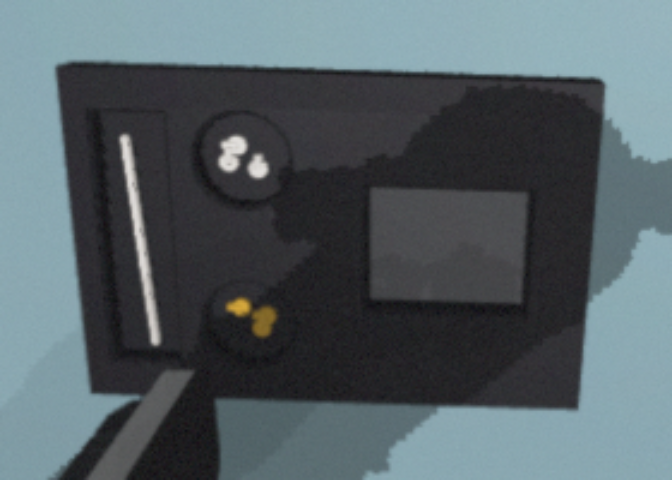

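View pics/holdc.png

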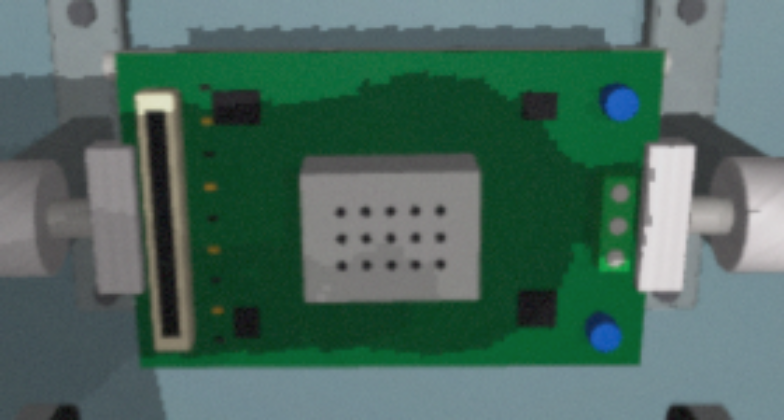

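The close-ups show the tray with its pocket floor as a grey quad, about (285–350, 228–277) in the full image. The cover's top has clear corners at about (298–361, 221–267). I'll fit poses from these corners, then take opposite-yaw views to cancel camera bias.

```bash
cat >> h.py <<'E'
from scipy.optimize import least_squares
def fit(c,uv,loc,x0):
    uv=np.array(uv,float);loc=np.array(loc,float)
    def W(p):
        a=np.radians(p[2]);X=loc.copy()
        X[:,0]=p[0]+np.cos(a)*loc[:,0]-np.sin(a)*loc[:,1];X[:,1]=p[1]+np.sin(a)*loc[:,0]+np.cos(a)*loc[:,1];return X
    r=least_squares(lambda p:(proj(c,W(p))-uv).ravel(),x0,x_scale=[.01,.01,1]);return r.x,r.fun.reshape(-1,2).round(1)
def box(a,b,z): return [[a,b,z],[a,-b,z],[-a,-b,z],[-a,b,z]]  # +x+y, +x-y, -x-y, -x+y
E
python3 - <<'E'
from h import *
import pickle
def vc(p,yaw):  # recreate camera for commanded pose
    return None
out=[]
for n,tg,yaw in(("hold",[.505,-.205,.1],-8),("hold",[.505,-.205,.1],172),("tray",[.556,.13,.006],164),("tray",[.556,.13,.006],-16)):
    env.goto(look(tg,yaw,.3),[180,0,yaw]); c=shot("wrist",f"{n}_{yaw}.png")
    pickle.dump({k:v for k,v in c.items() if k!="image"},open(f"{n}_{yaw}.pkl","wb"))
    q="cover" if n=="hold" else "pocket"; z=.096 if n=="hold" else .006
    for e in env.pinpoint(c,q)[:1]: print(n,yaw,q,np.round(e["location"],1),np.round(onz(c,e["location"],z),4))
    out.append(c["image"])
print(env.read_time_s())
for i,n in((0,"h"),(2,"t")):
    a=[cv2.resize(im[145:325,190:450] if n=="h" else im[140:340,170:470],None,fx=3.0 if n=="h" else 2.6,fy=3.0 if n=="h" else 2.6,interpolation=cv2.INTER_CUBIC) for im in out[i:i+2]]
    for k in (0,1): cv2.imwrite(f"pics/z{n}{k}.png",a[k][:,:,::-1]); print(a[k].shape)
E
```

```text
hold -8 cover [328.5 235.5] [ 0.5083 -0.2104  0.096 ]
tray 164 pocket [300.  237.6] [0.5488 0.1115 0.006 ]
tray -16 pocket [346.8 244.5] [0.5477 0.1111 0.006 ]
12.3083
(540, 780, 3)
(540, 780, 3)
(520, 780, 3)
(520, 780, 3)
```

View pics/zh1.png

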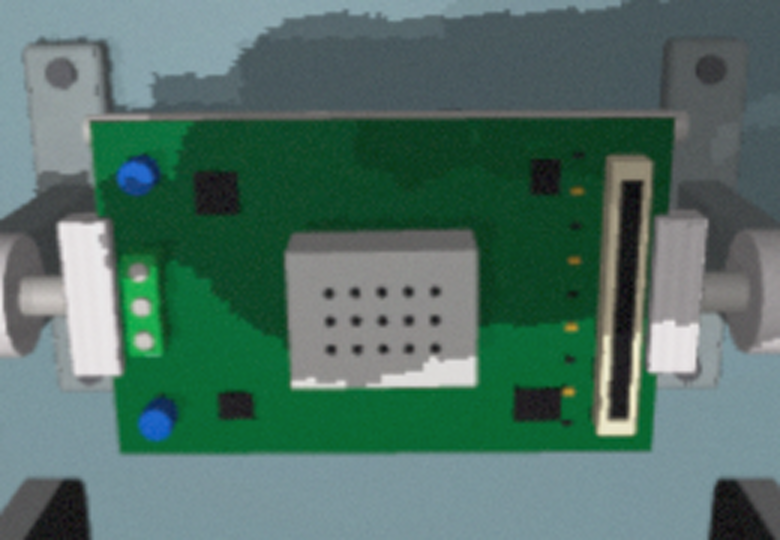

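View pics/zt0.png

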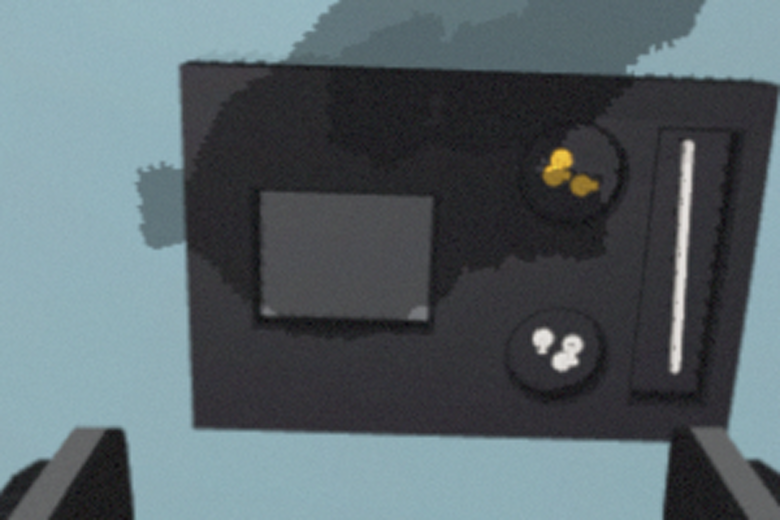

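View pics/zt1.png

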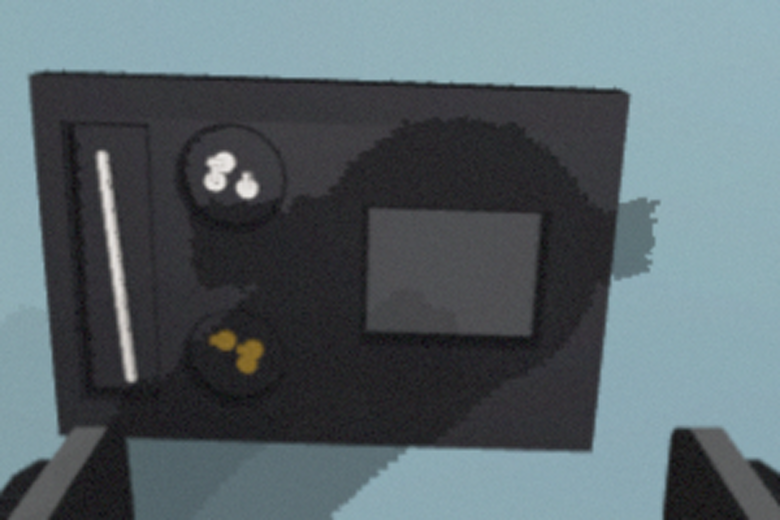

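View pics/zh0.png

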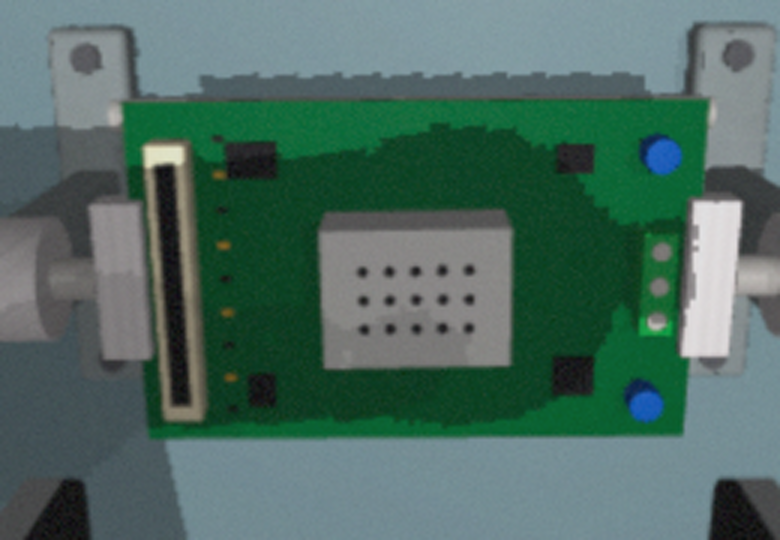

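Views zh0/zh1 (board, opposite yaws) and zt0/zt1 (tray) all show crisp corners. In the crops, the cover top is at (320–512, 228–368) and (285–477, 249–388). The pocket floor is at (367–543, 208–337) and (260–434, 192–321). I'll fit poses from these.

```bash
python3 - <<'E'
from h import *
import pickle
L=lambda n:pickle.load(open(n+".pkl","rb"))
def pick(P,ox,oy,f): return (np.array(P,float)+.5)/f+[ox,oy]-.5
bx=lambda a,b,z,o:[box(a,b,z)[i] for i in o]
n,f=[0,1,2,3],[2,3,0,1]   # order tl,tr,br,bl
def rep(s,c,uv,loc,x0):
    r,e=fit(c,uv,loc,x0);print(s,r[:2].round(4),r[2].round(2),"res",np.abs(e).max());return r
A,B=L("hold_-8"),L("hold_172")
for c,C,Bd,o in((A,[(320,228),(511,228),(512,366),(323,368)],[(122,101),(708,100),(683,436),(150,438)],n),(B,[(285,250),(477,249),(477,386),(291,388)],[(91,120),(675,118),(651,451),(121,453)],f)):
    rep("cover",c,pick(C,190,145,3),bx(.019,.025,.118,o),[.505,-.207,-8]); rep("board",c,pick(Bd,190,145,3),bx(.05,.08,.096,o),[.505,-.207,-8])
A,B=L("tray_-16"),L("tray_164")
rep("tray",A,pick([(32,80),(628,97),(592,450),(60,433)],170,140,2.6),bx(.06,.09,.014,n),[.56,.14,-16])
rep("tray",B,pick([(181,70),(778,90),(194,428)],170,140,2.6),np.array(bx(.06,.09,.014,f))[[0,1,3]],[.56,.14,-16])
for c,P,o in((A,[(367,208),(543,213),(534,337),(365,332)],n),(B,[(260,192),(434,197),(428,321),(260,316)],f)):
    uv=pick(P,170,140,2.6);F=np.array(bx(.022,.028,.006,o))
    def W(p,z):
        a=np.radians(p[2]);R=np.array([[np.cos(a),-np.sin(a)],[np.sin(a),np.cos(a)]]);return np.c_[F[:,:2]@R.T+p[:2],z]
    def res(p):
        u=proj(c,W(p,[.006]*4))[:,0];v=proj(c,W(p,[.014,.014,.006,.006]))[:,1];return np.r_[u-uv[:,0],v-uv[:,1]]
    r=least_squares(res,[.55,.11,-16],x_scale=[.01,.01,1]);p=r.x;a=np.radians(p[2])
    print("pocket",p.round(4),"-> tray",p[:2]-.04*np.array([np.sin(a),-np.cos(a)]),np.abs(r.fun).max())
E
```

```text
cover [ 0.5075 -0.21  ] -7.42 res 1.0
board [ 0.5071 -0.2101] -7.76 res 0.4
cover [ 0.5079 -0.2099] -7.37 res 0.7
board [ 0.5076 -0.2097] -7.79 res 0.2
tray [0.5607 0.1518] -17.87 res 1.3
tray [0.563  0.1514] -18.02 res 0.9
pocket [  0.549    0.1135 -17.5852] -> tray [0.56103919 0.15160496] 0.5353106488121853
pocket [  0.5496   0.1135 -17.9984] -> tray [0.56195864 0.15159051] 0.4590342118941635
```

```bash
python3 - <<'E'
from h import *
c=[.5077,-.2099]; O=[180,0,-97.6]
env.gripper_to(.085)
env.goto([*c,.20],O)
env.move_straight([*c,.1055],rate=.12,stop_force=15)
print(env.read_ee_pos(),env.read_force())
env.gripper_to(.03,force=30)
print("gap",env.read_finger_gap(),env.read_grasp_force(),env.read_force())
env.move_straight([*c,.135],rate=.06); print("gap",env.read_finger_gap(),env.read_grasp_force(),env.read_force())
env.move_straight([*c,.21],rate=.15)
p=[.5494,.1135];env.goto([*p,.20],[180,0,-107.9])
print("gap",env.read_finger_gap(),env.read_time_s(),env.read_force())
k=shot("wrist","held.png"); s=shot("side")
m=cv2.resize(k["image"],(400,300)); n=s["image"]; 
e=env.pinpoint(s,"cover")[:1];print(e and (e[0]["location"],proj(s,[*p,.19])))
u=(e[0]["location"] if e else proj(s,[*p,.19])[0]);x,y=int(np.clip(u[0],80,560)),int(np.clip(u[1],60,420))
cv2.imwrite("pics/held.png",np.hstack([m,cv2.resize(n[y-60:y+60,x-80:x+80],(400,300))])[:,:,::-1])
E
```

```text
[ 0.50843187 -0.20984591  0.1061646 ] [ 0.63449533 -0.17636964  0.18491356]
gap 0.037056237236946864 32.44999587535858 [ 0.07508544 -0.12358919  3.90718903]
gap 0.03687826161216105 32.11622312664986 [-0.73738479 -0.94483023 -0.0235595 ]
gap 0.03724960627270585 17.7833 [ 0.18846615 -0.16647079 -0.08489855]
([250.9, 210.6], array([[253.00074432, 211.37534019]]))
```

View pics/held.png

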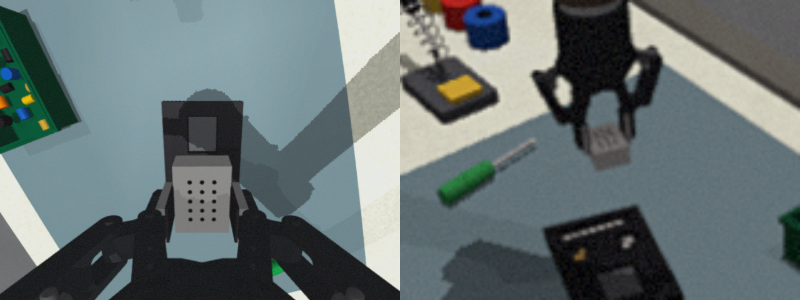

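The cover is held square in the fingers, top up, directly above the tray with the pocket just ahead. I'll lower it gently.

```bash
python3 - <<'E'
from h import *
p=[.5494,.1135]
print(env.read_ee_pos())
env.move_straight([*p,.035],rate=.15)
e=env.read_ee_pos();print(e); d=np.array(p)-np.array(e[:2])
q=np.array(p)+d
h=env.move_straight([*q,.0145],rate=.02,stop_force=4)
print(h,env.read_ee_pos(),env.read_force(),env.read_finger_gap(),env.read_time_s())
E
```

```text
[0.54950592 0.11233144 0.19996852]
[0.55006837 0.11376946 0.03586081]
True [0.5486148  0.11318999 0.01617   ] [-1.15989384  0.82176046  4.88271414] 0.03706353980071957 20.0583
```

The cover seated at TCP z = 16.2 mm, which matches fully home (106.2 at the grasp, minus the 90 mm level difference). Next I release, check by a light touch, and start the first half of the turn.

```bash
cat >> h.py <<'E'
C=np.array([.5074,-.2099]);YA=np.radians(-7.78);EX=np.array([np.cos(YA),np.sin(YA)]);EY=np.array([-np.sin(YA),np.cos(YA)])
OB=[180,0,172.2]
def P(x,z,y=.032): return [*(C+EX*x+EY*y),.095+z]
E
python3 - <<'E'
from h import *
q=env.read_ee_pos()
env.gripper_to(.048)
print(env.read_force())
env.move_straight([q[0],q[1],.06],rate=.1)
env.gripper_to(0)
h=env.move_straight([.5494,.1135,.0265],rate=.05,stop_force=3)
print("cover top",h,env.read_ee_pos(),env.read_force())
env.move_straight([.5494,.1135,.12],rate=.2)
c=shot("wrist","placed.png");print([(e["location"],onz(c,e["location"],.006).round(4)) for e in env.pinpoint(c,"cover")[:1]])
env.goto(P(.055,.05),OB);print(env.read_time_s(),env.read_finger_gap())
for f in np.radians(np.arange(-4,51,9)):
    r=.042-.006*max(f,0)/.87
    x=r*np.cos(f)+.001*np.sin(f)+.011;z=-r*np.sin(f)+.001*np.cos(f)
    if env.move_straight(P(x,z),rate=.07,stop_force=25): print("STOP",f)
print(env.read_ee_pos(),P(x,z),env.read_force(),env.read_time_s())
s=shot("side","st1.png");
E
```

```text
[-0.11572672 -0.46287229 -0.48493149]
cover top True [0.548751   0.11319053 0.02811756] [-0.47992143  0.59144958  4.57882835]
[([320.5, 235.5], array([0.5495, 0.1117, 0.006 ]))]
23.9 0.0002812114814866934
[ 0.54630282 -0.18287581  0.06803687] [np.float64(0.5463052180522897), np.float64(-0.18291822569990251), np.float64(0.06807926505008001)] [ 3.83127257 -0.98530545 -0.2075113 ] 26.2083
```

The touch put the cover top at 28.1 mm, so it is fully home, and the board has turned about 50°. Now the second half, from the other edge.

```bash
python3 - <<'E'
from h import *
env.move_straight(P(.062,-.02),rate=.15)
env.move_straight(P(.062,.065),rate=.2)
env.move_straight(P(-.062,.065),rate=.2)
env.move_straight(P(-.062,.024),rate=.15)
print(env.move_straight(P(-.030,.026),rate=.08,stop_force=20),env.read_force())
print(env.move_straight(P(-.012,.032),rate=.08,stop_force=20),env.read_force())
for d in range(99,181,9):
    f=np.radians(d);r=.034+.010*(d-90)/90
    x=-r*np.cos(f)-.001*np.sin(f)-.011;z=r*np.sin(f)-.001*np.cos(f)
    if env.move_straight(P(x,z),rate=.07,stop_force=25): print("STOP",d)
print(env.read_ee_pos(),P(x,z),env.read_force(),env.read_time_s())
env.hold(.3);print(env.read_ee_pos(),env.read_force())
env.move_straight(P(x,.05),rate=.15)
env.move_straight(P(x-.09,.06),rate=.2)
env.move_straight(P(-.045,.02),rate=.2)
h=env.move_straight(P(-.036,-.006),rate=.03,stop_force=1.2)
print("other side z",h,env.read_ee_pos()[2],env.read_force(),env.read_time_s())
env.move_straight(P(-.04,.12),rate=.2)
c=shot("wrist","fin.png");print(env.read_time_s())
a=shot("side")["image"];b=cv2.resize(a[220:400,230:410],(400,400));d=cv2.resize(c["image"],(400,300))
cv2.imwrite("pics/fin2.png",np.hstack([b,np.vstack([d,np.zeros((100,400,3),np.uint8)])])[:,:,::-1])
E
```

```text
False [-2.64759648  0.43164526  2.16780207]
False [-0.64871141 -0.91978688 -0.85688378]
[ 0.5447438  -0.18265379  0.0956962 ] [np.float64(0.5444280713687575), np.float64(-0.18266175610083868), np.float64(0.096)] [-0.25613067  0.49352114 -0.35479355] 31.7917
[ 0.54447498 -0.1826475   0.09596482] [ 0.37740976 -0.66048752  0.12715189]
other side z True 0.09590253975095613 [-1.52855845 -0.3925891  -0.611745  ] 34.1833
34.975
```

View pics/fin2.png

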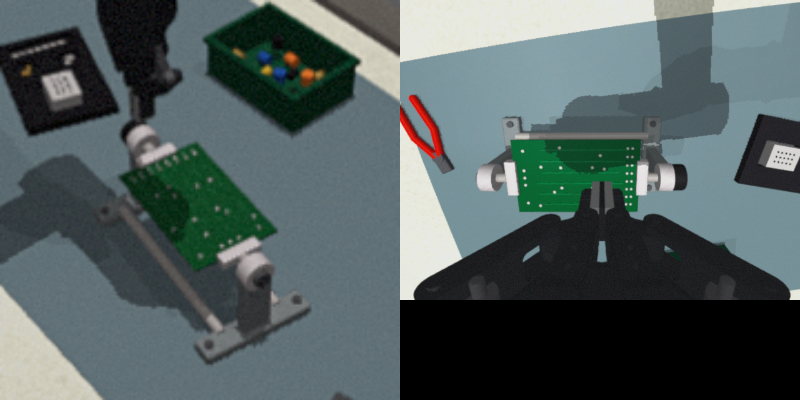

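The solder side is up and the cover sits in the tray at the left of the view. I'll probe both edges lightly to confirm the board is level.

```bash
python3 - <<'E'
from h import *
for x in(-.042,.042):
    env.move_straight(P(x,.012),rate=.2);env.hold(.2)
    f0=np.array(env.read_force())
    h=env.move_straight(P(x,-.008),rate=.02,stop_force=2)
    print(x,h,env.read_ee_pos()[2],np.array(env.read_force())-f0)
    env.move_straight(P(x,.025),rate=.2)
print(env.read_time_s())
E
```

```text
-0.042 True 0.09477786644068256 [ 0.55968265 -0.43029393  0.53183701]
0.042 True 0.09642431583456318 [0.66663653 0.16192751 0.9213359 ]
38.475
```

```bash
python3 - <<'E'
from h import *
env.move_straight(P(.042,.008),rate=.1)
env.move_straight(P(.042,.001),rate=.02);env.hold(.4);print(env.read_ee_pos()[2],env.read_force())
env.move_straight(P(.042,.012),rate=.1)
env.move_straight(P(-.042,.012),rate=.2);env.hold(.2)
h=env.move_straight(P(-.042,-.004),rate=.015,stop_force=2.5);print(h,env.read_ee_pos()[2],env.read_force())
env.move_straight(P(-.042,.16),rate=.2);env.hold(.3)
print(env.read_time_s()); s=shot("top"); print([(q,onz(s,env.pinpoint(s,q)[0]["location"],0).round(3)) for q in("cutters","screwdriver","bin")])
print(env.job_done())
E
```

```text
0.09600715516841192 [ 0.29657974 -0.07093903 -0.36551293]
True 0.09539523040524461 [ 0.07556603 -0.347276    2.2344213 ]
42.7167
[('cutters', array([ 0.463, -0.462,  0.   ])), ('screwdriver', array([0.544, 0.414, 0.   ])), ('bin', array([ 0.786, -0.052,  0.   ]))]
the job is handed in; nothing more can be done
None
```

The job is handed in at about 43 s: the cover sits open side down, fully home in the tray pocket (its top touched at 28.1 mm), and the board is turned solder side up, level to within about 1°. I didn't touch the bin, cutters or screwdriver.

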